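# Ruler out of the desk box, held over the pad

### The arm

A 7-joint arm with a two-finger parallel gripper is mounted at the origin on the work surface. World frame = base frame: x ahead of the robot, y to its left, z up, the work surface at z = 0. Lengths are in m, angles in degrees, forces in N, time in s.
With the tool pointing down it reaches from about 0.425 to 0.875 m from the base axis. Payload 4.7 kg.
Tool frame: the origin (TCP) lies between the finger pads; the fingertips stand env.finger_overhang ahead of it and the grasp point (between the pads) lies 5 mm behind it (env.finger_overhang is the distance from the TCP to the fingertips, in m); z points along the fingers, y is the line along which they close (so a half turn about z gives the same grasp; the last joint's range is limited). The gripper opens to 87 mm and grips with 3 to 60 N. Pads are 19 mm wide; open, the fingers measure 117 mm over their backs; the gripper's body (75 mm by 190 mm) begins 51 mm behind the grasp point.
Start: joints at [73.631, 18.392, -4.016, 83.108, 1.295, 78.541, -3.26], TCP at [0.192, -0.621, 0.237] pointing down, gripper open.
Joint ranges: [-163.93, 163.93], [-17.29, 119.83], [-79.2, 71.16], [3.27, 140.29], [-89.18, 269.18], [5.43, 117.66], [-154.24, 154.24]. Speed limits (degrees/s): [147.25, 147.25, 180, 180, 180, 180, 180].

### API

Orientations are given as [roll, pitch, yaw] about the fixed x, y, z axes, in that order (R = Rz(yaw) Ry(pitch) Rx(roll)).
In Python, from cell import telemetry, eyes, env, models gives the robot as it stands. The module is installed in compiled form; this text tells all that it offers.
- The arm moves only by the tool drive_tool, never from a script. Its arguments are lists of equal length, an entry for each row: "angular": the turn, a rotation vector about the tool's x, y, z in rad, a list of three; "delta_pos": the shift along the tool's x, y, z in cm, a list of three; "gripper": the finger opening in cm, from 0 to 8.7. A call has 1 to 20 rows; each row shifts and turns the commanded pose from where the row before left it, along the tool's axes as they then stand; what a row does not reach is not made up. A row lasts 1/10 s, in which the tool goes at most 50 mm and 8.59 degrees, less where a joint would pass 70% of its speed; a pose out of reach is approached as far as the arm can. A call with a gripper value outside its range is refused whole. The fingers move at their own pace and stop on an object; "squeeze" is the grip in N (left out, the last holds). Time passes only in rows, so rows that do not move let the fingers close. It gives the time, the measured TCP pose, the force, the opening and the grip force at its end, in the units of the state.
- telemetry.get_obs(): the state, without advancing time (a new reading comes with each control period).
- eyes.read_camera(name): name is "scene" or "top" or "wrist"; returns a dict with "pixels" (384x512x3 uint8, red, green, blue), "mtx" (3x3 intrinsics, pixels), "origin" and "orientation" of the camera in the world. Camera axes: x right, y down, z forward; pixel columns grow to the right and rows downward; lengths in m; the calibration is good to about 2 mm. A picture is of the moment at which its call begins. There is no depth.
- env.sign_off(): hands the job in; it is judged then, once.
Trained networks look in a picture, given as the dict that the camera call returned (one of the last four; its "shot" number tells which), for a name from the list of things; names that differ only in an ending like _2 or _b are one class to them, and where a whole thing is asked for, a point or a joint stands for the part that bears it (a point fixed in the world has none). Each returns a list of dicts, best first, with "p" (0 to 1); they miss things now and then, are a little off and sometimes report something else, mostly with a low value. They report only what shows in the picture. A call takes as long as a camera call. They do not tell look-alikes from the thing itself.
- models.search_frame(picture, target): "centre" ([column, row] in pixels, amid what is visible of it).
- models.cut_out(picture, target): "pixels" (384x512 bool, what is visible of it) and "centre" ([column, row] in pixels, amid what is visible of it).
The state is a dict: "time_s": time; "qpos": joint angles; "joint_velocities": joint speeds; "effort": joint torques, N m; "tool_pos": TCP position; "tool_rot": TCP orientation; "force": force on the tool from outside, world axes, zero at the start; "wrist_torque": the same for the moment, N m; "grip_width": finger opening in m; "grasp_force": force on a finger pad.
Only numpy, scipy, OpenCV 4.12 (cv2) and the standard library are available. Lean on these libraries where they do the work, as an engineer would, in place of code of your own. Each camera call takes 0.05 s, during which the arm holds its last target. There are 200 camera calls.

### The job

The wooden ruler lies in the desk box and is longer than the opening in the box's top: take it out end first, tilting it through the opening, without shoving the box about or disturbing the ink bottle, the glass or the book. Then hold it level a few centimetres above the middle of the writing pad, lying along the pad's long sides and touching nothing but the gripper. Finish while still holding it there: do not put it down or let go.

Things in the scene. Friction and masses are not known exactly. Their poses are not given: they have to be found in the camera images.
- ruler_mid (a point): Centre (half-way up) of the loose wooden ruler: 220 mm long (its x axis), 28 mm wide (y), 10 mm thick (z), about 50 g, pale wood with dark tick marks on top. It starts flat on the floor of the desk box, roughly along the box, up to 35 mm off the box's middle lengthwise and up to 4 mm sideways.
- ruler_end_a (a point): Middle of the ruler's end face at its +x end (110 mm from ruler_mid).
- ruler_end_b (a point): Middle of the ruler's end face at its -x end (110 mm from ruler_mid).
- ruler: The same ruler; this origin is at the centre of its underside, axes as at ruler_mid.
- desk_box: Dark wooden desk box standing loose on the desk, 1.6 kg, outside 326 x 132 x 58 mm (x long, y, z). Origin at the centre of its underside. Walls 8 mm, floor 6 mm thick; inside 310 mm (x) by 116 mm (y), 46 mm high under the covers. Fixed covers 6 mm thick (underside 52 mm, top 58 mm above the desk) close both ends of the top; between them is an opening 150 mm along x (75 mm to each side of the middle) and 116 mm across, full inside width.
- box_opening (a point): Centre of the opening in the box's top, level with the top of the covers (58 mm above the desk); axes as the box.
- pad_top (a point): Middle of the top face of the white writing pad fixed on the desk: 210 mm (its x axis, the long side, along which faint lines run) by 150 mm (y), 12 mm thick; z up.
- ink: Bystander: small dark amber ink bottle with a black cap, 58 mm across, 62 mm high; origin at the centre of its underside, z up.
- tumbler: Bystander: empty clear glass tumbler, 76 mm across, 85 mm high; origin at the centre of its underside, z up.
- book: Bystander: white closed book lying flat, 134 (x) x 206 (y) x 30 mm; origin at the centre of its underside.
Things that resemble listed ones, but are neither listed nor needed, are in the scene too. Of the things like the ruler, leave any that is green, purple or turquoise; of the rest the larger one is meant.

How it is judged:
By the outcome, as a careful person would: the job done as asked, in the order asked, and still so for the second after the job is handed in, while the arm keeps its last pose, push and grip.
It also fails if it takes over 45 s, if anything falls off the work surface, if the arm or the gripper's body presses on something with over 40 N, if the wrist force passes 120 N, or if a joint passes its speed limit or range.

## Working session

There is one attempt and no reset: what is moved stays moved. The work goes in short steps, Python scripts to look and compute and a tool call to move; the robot and the scene stay as the last step left them, time stands still between calls to the robot, and variables do not carry over. Pictures are saved under pics/ and viewed, at most 10 in all, crops included, and the job is handed in when it is done.

Besides the shell and the picture viewer there is one more tool, called after ">>>" as name(argument=value, ...) on one line, values as JSON. drive_tool: Moves the arm, as the interface text tells. Its arguments: {"type":"object","properties":{"angular":{"type":"array","items":{"type":"array","items":{"type":"number"}}},"delta_pos":{"type":"array","items":{"type":"array","items":{"type":"number"}}},"gripper":{"type":"array","items":{"type":"number"}},"squeeze":{"type":"number"}},"required":["angular","delta_pos","gripper"]}

```bash
mkdir -p pics
cat > h.py <<'E'
import numpy as np, cv2
from scipy.spatial.transform import Rotation as Ro
from cell import telemetry, eyes, env, models
def Rm(o):
    o=np.array(o,float)
    return o if o.shape==(3,3) else Ro.from_euler('xyz',o,degrees=True).as_matrix()
def ray(pic,uv,z):
    d=Rm(pic['orientation'])@np.linalg.inv(pic['mtx'])@np.array([uv[0],uv[1],1.])
    o=np.array(pic['origin']); return o+d*(z-o[2])/d[2]
def proj(pic,p):
    q=pic['mtx']@(Rm(pic['orientation']).T@(np.array(p)-pic['origin'])); return q[:2]/q[2]
def save(pic,n): cv2.imwrite('pics/'+n,cv2.cvtColor(pic['pixels'],cv2.COLOR_RGB2BGR))
E
python3 - <<'E'
from h import *
print(env.finger_overhang, telemetry.get_obs())
ims=[]
for n in ('scene','top'):
    p=eyes.read_camera(n); ims.append(p['pixels']); print(n,p['origin'],p['orientation'],p['mtx'][0])
    for t,z in (('ruler',.011),('desk_box',.058),('pad_top',.012),('ink',.06),('tumbler',.08),('book',.03)):
        for r in models.cut_out(p,t)[:3]:
            c,s,a=cv2.minAreaRect(np.argwhere(r['pixels'])[:,::-1].astype(np.float32))
            print(t,round(r['p'],2),np.round(r['centre']),np.round(ray(p,r['centre'],z),3),np.round(c),np.round(s),round(a))
    save(p,n+'.png')
E
```

```text
0.014 {'time_s': 0.0, 'qpos': array([73.63228465, 18.43894712, -4.0174751 , 83.1758133 ,  1.29345736,
       78.54080663, -3.25977347]), 'joint_velocities': array([ 0.01586014, -0.01109615,  0.07374056,  0.00267333,  0.04151163,
       -0.04094143,  0.00890116]), 'effort': array([ 7.62102663e-04, -4.91290712e+01, -4.03326424e-01, -3.12525952e+01,
       -6.39219303e-02,  4.37965686e-02,  1.68632951e-04]), 'tool_pos': array([ 0.19176859, -0.62050623,  0.23545504]), 'tool_rot': array([-1.79889601e+02,  3.68969238e-03,  1.71792517e+01]), 'force': array([ 0.4244894 , -0.74844641,  0.06956788]), 'wrist_torque': array([ 0.00506571, -0.08986611, -0.00215951]), 'grasp_force': 0.0, 'grip_width': 0.08698977197605431}
scene [ 0.95863751 -0.81364757  0.73525331] [-123.33722379   -0.71488454   29.14322594] [410.92343358   0.         260.66158894]
ruler 0.73 [302. 320.] [ 0.756 -0.248  0.011] [299. 317.] [69. 85.] 18
ruler 0.71 [374. 164.] [0.698 0.51  0.011] [374. 166.] [ 8. 20.] 27
ruler 0.68 [117. 247.] [ 0.233 -0.273  0.011] [119. 247.] [11. 88.] 70
desk_box 0.72 [281. 185.] [0.504 0.149 0.058
[... 559 characters left out ...]
.02633128   -0.38885892  -88.30828184] [466.9545532    0.         254.09962524]
ruler 0.83 [138. 127.] [0.699 0.466 0.011] [138. 128.] [11. 66.] 90
ruler 0.82 [189. 258.] [0.258 0.274 0.011] [190. 255.] [ 7. 48.] 44
ruler 0.81 [123. 217.] [0.389 0.503 0.011] [121. 216.] [44.  7.] 14
desk_box 0.67 [198. 192.] [0.478 0.245 0.058] [201. 195.] [99. 41.] 2
pad_top 0.6 [336. 183.] [ 0.526 -0.219  0.012] [339. 185.] [62. 44.] 90
ink 0.7 [263. 128.] [0.699 0.037 0.06 ] [265. 128.] [17. 16.] 90
tumbler 0.67 [195. 118.] [0.724 0.262 0.08 ] [194. 116.] [25. 23.] 90
tumbler 0.28 [264. 129.] [0.693 0.034 0.08 ] [264. 128.] [18. 15.] 90
book 0.91 [344. 121.] [ 0.739 -0.238  0.03 ] [343. 118.] [41. 62.] 84
```

View pics/top.png

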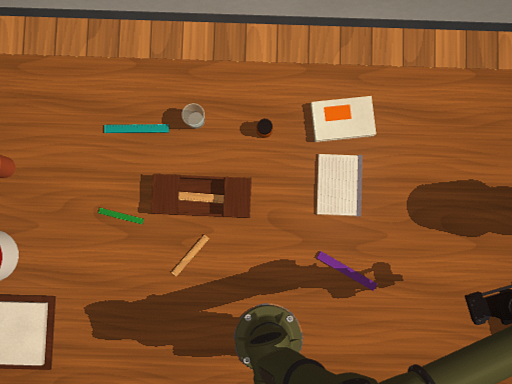

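View pics/scene.png

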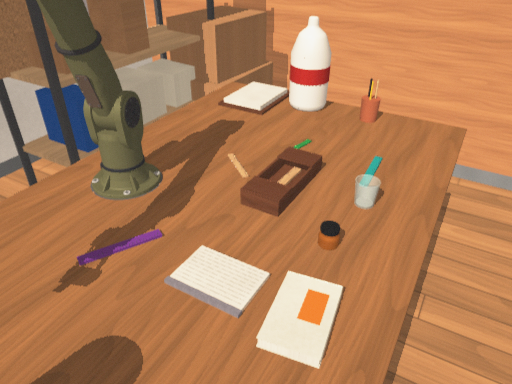

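The top picture shows the box around (198,196), lying along world y, with the pale ruler visible in its opening at cols 178–222. The pad is at (339,185) with its long side along world x. The loose pale stick at (190,255) is a smaller look-alike. I'll move above the box for a closer look.

>>> drive_tool(angular=[[0,0,0],[0,0,0],[0,0,0],[0,0,0],[0,0,0],[0,0,0],[0,0,0],[0,0,0],[0,0,0],[0,0,0],[0,0,-0.1412],[0,0,-0.1412],[0,0,-0.1412],[0,0,-0.1412],[0,0,-0.1412],[0,0,-0.1412],[0,0,-0.1412],[0,0,-0.1412],[0,0,-0.1412]], delta_pos=[[3.3,-1.5,-0.8],[3.3,-1.5,-0.8],[3.3,-1.5,-0.8],[3.3,-1.5,-0.8],[3.3,-1.5,-0.8],[3.3,-1.5,-0.8],[3.3,-1.5,-0.8],[3.3,-1.5,-0.8],[3.3,-1.5,-0.8],[3.3,-1.5,-0.8],[0,0,0],[0,0,0],[0,0,0],[0,0,0],[0,0,0],[0,0,0],[0,0,0],[0,0,0],[0,0,0]], gripper=[8.7,8.7,8.7,8.7,8.7,8.7,8.7,8.7,8.7,8.7,6,6,6,6,6,6,6,6,6])

```text
time_s: 2.6
tool_pos: [0.4629, -0.3803, 0.3167]
tool_rot: [180.0, 0.0, 90.3]
force: [-0.2, 0.2, 0.6]
grip_width: 0.0602
grasp_force: 0.0
```

>>> drive_tool(angular=[[0,0,0],[0,0,0],[0,0,0],[0,0,0],[0,0,0],[0,0,0],[0,0,0],[0,0,0],[0,0,0],[0,0,0],[0,0,0],[0,0,0],[0,0,0],[0,0,0],[0,0,0],[0,0,0],[0,0,0]], delta_pos=[[4,0,0],[4,0,0],[4,0,0],[4,0,0],[4,0,0],[4,0,0],[4,0,0],[4,0,0],[4,0,0],[4,0,0],[4,0,0],[4,0,0],[4,0,0],[4,0,0],[4,0,0],[0,0,0],[0,0,0]], gripper=[6,6,6,6,6,6,6,6,6,6,6,6,6,6,6,6,6])

```text
time_s: 4.3
tool_pos: [0.4627, 0.2206, 0.3165]
tool_rot: [-180.0, 0.0, 90.1]
force: [-0.5, -0.4, -0.2]
grip_width: 0.0599
grasp_force: 0.0
```

Run:
```python
from h import *
o=telemetry.get_obs(); print(o['time_s'],o['tool_pos'],o['tool_rot'],o['qpos'],o['grip_width'],o['force'])
p=eyes.read_camera('wrist'); print(p['origin'],p['orientation'],p['mtx'])
for t,z in (('ruler',.016),('desk_box',.058)):
    for r in models.cut_out(p,t)[:2]:
        rc=cv2.minAreaRect(np.argwhere(r['pixels'])[:,::-1].astype(np.float32))
        print(t,round(r['p'],2),[np.round(ray(p,c,z)[:2],3).tolist() for c in cv2.boxPoints(rc)], cv2.boxPoints(rc).round().tolist())
save(p,'w1.png')
```

```text
4.3 [0.46265831 0.22059986 0.31651867] [-1.79986939e+02  1.58378583e-03  9.01465886e+01] [ 28.15296742   3.06914169 -57.97550022  93.40116724   2.60662672
  84.98751596 -29.86741368] 0.05994780570235844 [-0.52116068 -0.44160762 -0.21560241]
[0.46214398 0.30479842 0.46550554] [1.62537690e+02 3.84896980e-02 1.46253541e-01] [[279.29299254   0.         255.95737066]
 [  0.         279.29299254 191.90966724]
 [  0.           0.           1.        ]]
ruler 0.66 [[0.442, 0.151], [0.455, 0.317], [0.484, 0.315], [0.474, 0.149]] [[244.0, 199.0], [252.0, 96.0], [271.0, 97.0], [263.0, 200.0]]
ruler 0.55 [[0.678, 0.364], [0.677, 0.447], [0.709, 0.443], [0.711, 0.359]] [[403.0, 63.0], [412.0, -3.0], [434.0, 0.0], [425.0, 66.0]]
desk_box 0.55 [[0.406, 0.402], [0.536, 0.402], [0.558, 0.075], [0.392, 0.075]] [[213.0, 25.0], [314.0, 25.0], [314.0, 251.0], [213.0, 251.0]]
```

View pics/w1.png

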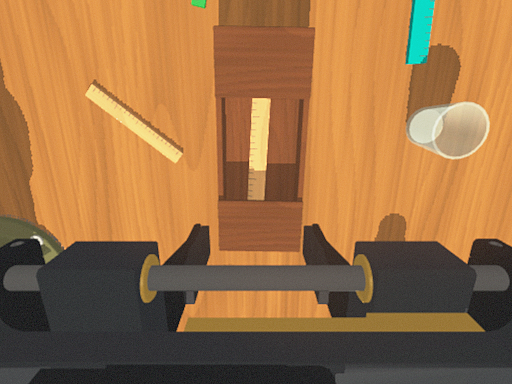

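The wrist picture shows the box top at cols 215–314, rows 27–250, with the opening at rows 97–201. The ruler crosses the opening at cols 244–271, and both its ends are hidden under the covers. Next I'll get the box geometry and a grasp.

Run:
```python
from h import *
p=eyes.read_camera('wrist'); g=cv2.cvtColor(p['pixels'],cv2.COLOR_RGB2BGR)
for n,uv in dict(fl=(214.5,27),fr=(314,28),nl=(218.5,249),nr=(301,250),ofl=(216,97),ofr=(309,97),onl=(218,201.5),onr=(303,201.5)).items(): print(n,ray(p,uv,.058).round(4))
# ruler edges
for uv in ((250.5,100),(270,100),(247.5,198),(265.5,198)): print('ruler',ray(p,uv,.016).round(4))
crop=cv2.resize(g[15:260,190:330],None,fx=2.4,fy=2.4,interpolation=cv2.INTER_CUBIC)
t=eyes.read_camera('top'); 
gt=cv2.resize(cv2.cvtColor(t['pixels'],cv2.COLOR_RGB2BGR)[165:225,130:260],None,fx=3.4,fy=3.4,interpolation=cv2.INTER_CUBIC)
H=max(crop.shape[0],gt.shape[0]); im=np.zeros((H,crop.shape[1]+gt.shape[1],3),np.uint8)
im[:crop.shape[0],:crop.shape[1]]=crop; im[:gt.shape[0],crop.shape[1]:]=gt
cv2.imwrite('pics/c1.png',im); print(im.shape)
```

```text
fl [0.4101 0.397  0.058 ]
fr [0.5384 0.3955 0.058 ]
nl [0.4014 0.0762 0.058 ]
nr [0.5363 0.074  0.058 ]
ofl [0.4081 0.3115 0.058 ]
ofr [0.5365 0.3111 0.058 ]
onl [0.4041 0.1585 0.058 ]
onr [0.5356 0.1581 0.058 ]
ruler [0.4549 0.308  0.016 ]
ruler [0.4847 0.3079 0.016 ]
ruler [0.4484 0.1498 0.016 ]
ruler [0.479  0.1497 0.016 ]
(588, 778, 3)
```

View pics/c1.png

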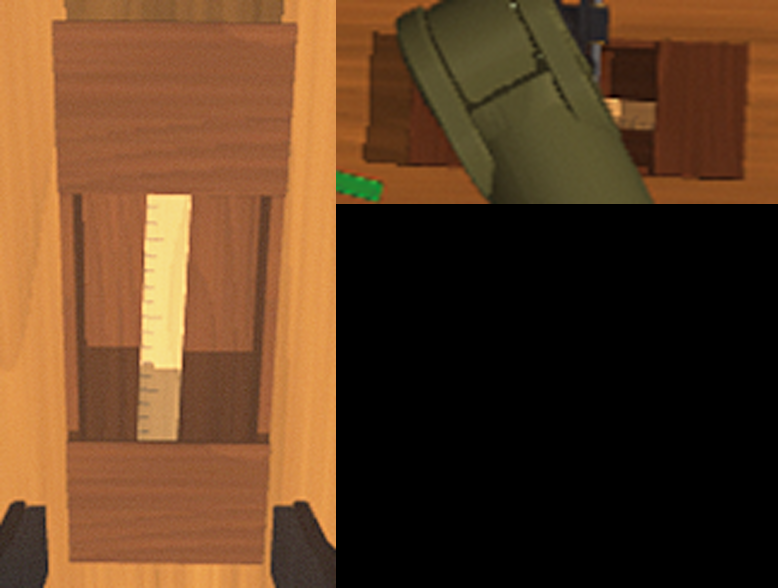

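The wrist crop shows the opening with the ruler in it, turned about 1.2° to the box. Box centre is about (0.472, 0.235). I'll grasp at y≈0.255 and first go part of the way down.

>>> drive_tool(angular=[[0,0,0.041],[0,0,0],[0,0,0],[0,0,0],[0,0,0],[0,0,0],[0,0,0],[0,0,0]], delta_pos=[[0,0,0],[3.46,0.38,0],[0,0,4],[0,0,4],[0,0,4],[0,0,4],[0,0,4],[0,0,0]], gripper=[4.5,4.5,4.5,4.5,4.5,4.5,4.5,4.5])

```text
time_s: 5.35
tool_pos: [0.4652, 0.2508, 0.1117]
tool_rot: [-179.5, 0.3, 87.6]
force: [-0.7, -0.8, -0.6]
grip_width: 0.045
grasp_force: 0.0
```

Run:
```python
from h import *
o=telemetry.get_obs(); print(o['time_s'],o['tool_pos'],o['tool_rot'],o['qpos'],o['grip_width'])
p=eyes.read_camera('wrist'); print(p['origin'])
for r in models.cut_out(p,'ruler')[:2]:
    print(r['p'],r['centre'])
    a=np.argwhere(r['pixels'])
    for v in np.unique(a[:,0])[4::10]:
        u=a[a[:,0]==v][:,1]; print(v,u.min(),u.max(),ray(p,((u.min()+u.max()+1)/2,v),.016)[:2].round(4))
save(p,'w2.png')
```

```text
5.35 [0.46515218 0.25084028 0.11170576] [-179.48376492    0.25256407   87.5646657 ] [ 18.69415418  18.00817568 -56.78625826 106.9358128   16.50624256
  64.49604999 -46.61722278] 0.04501564288164259
[0.46970932 0.33553773 0.26033408]
0.88 [62.7, 190.0]
139 0 7 [0.2462 0.3148]
149 0 22 [0.2501 0.3059]
159 0 38 [0.2545 0.2968]
169 9 54 [0.2631 0.2873]
179 27 70 [0.2761 0.2775]
189 42 84 [0.2869 0.2675]
199 58 101 [0.2999 0.2572]
209 73 117 [0.3123 0.2467]
219 91 131 [0.3254 0.236 ]
229 107 128 [0.3296 0.2254]
0.83 [258.8, 205.2]
139 243 276 [0.4696 0.3056]
149 242 275 [0.4684 0.297 ]
159 242 274 [0.4676 0.2881]
169 243 274 [0.4677 0.2791]
179 243 273 [0.4669 0.2698]
189 243 274 [0.467  0.2603]
199 244 274 [0.4671 0.2506]
209 243 273 [0.4657 0.2408]
219 243 272 [0.4649 0.2307]
229 244 272 [0.4649 0.2203]
239 244 272 [0.4645 0.2096]
249 243 271 [0.4631 0.1988]
259 243 271 [0.4626 0.1876]
294 243 270 [0.4604 0.1463]
304 244 270 [0.4604 0.1338]
```

View pics/w2.png

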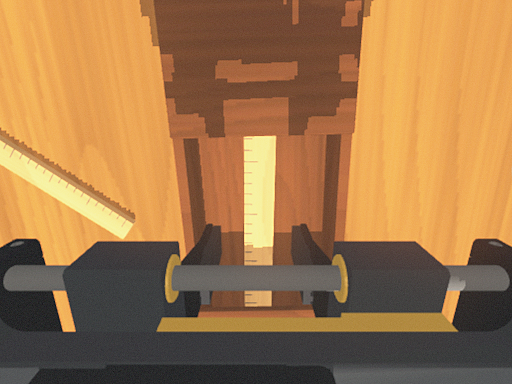

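Here the ruler lies between the fingers at cols 243–275 and runs under the far cover at row 135. The measured pose is a few mm off the command, so I'll let it settle.

>>> drive_tool(angular=[[0,0,0],[0,0,0],[0,0,0]], delta_pos=[[0,0,0],[0,0,0],[0,0,0]], gripper=[4.5,4.5,4.5])

```text
time_s: 5.75
tool_pos: [0.4693, 0.2545, 0.1182]
tool_rot: [179.8, -0.0, 87.6]
force: [-0.4, 1.0, 0.2]
grip_width: 0.0449
grasp_force: 0.0
```

>>> drive_tool(angular=[[0,0,0.01],[0,0,0],[0,0,0],[0,0,0],[0,0,0],[0,0,0],[0,0,0],[0,0,0],[0,0,0],[0,0,0]], delta_pos=[[0,-0.1,1.0],[0,0,1.5],[0,0,1.5],[0,0,1.5],[0,0,1.2],[0,0,0.8],[0,0,0.6],[0,0,0.4],[0,0,0],[0,0,0]], gripper=[4.5,4.5,4.5,4.5,4.5,4.5,4.5,4.5,4.5,4.5])

```text
time_s: 6.75
tool_pos: [0.4676, 0.2544, 0.0319]
tool_rot: [180.0, -0.0, 87.1]
force: [0.2, 0.2, -0.3]
grip_width: 0.0449
grasp_force: 0.0
```

>>> drive_tool(angular=[[0,0,0],[0,0,0],[0,0,0],[0,0,0],[0,0,0],[0,0,0],[0,0,0],[0,0,0]], delta_pos=[[0,0,0.5],[0,0,0.4],[0,0,0],[0,0,0],[0,0,0],[0,0,0],[0,0,0],[0,0,0]], gripper=[4.5,4.5,4.5,2.2,2.2,2.2,2.2,2.2], squeeze=30)

```text
time_s: 7.55
tool_pos: [0.4674, 0.2542, 0.0226]
tool_rot: [180.0, -0.0, 87.1]
force: [0.6, 0.5, 0.2]
grip_width: 0.0277
grasp_force: 30.0
```

>>> drive_tool(angular=[[0,0,0],[0,0,0],[0,0,-0.033],[0,0,0],[0,0,0],[0,0,0],[0,0,0]], delta_pos=[[0,0,-0.3],[0,0,-0.3],[0,0.3,0],[-0.5,0,0],[-0.5,0,0],[0,0,0],[0,0,0]], gripper=[2.2,2.2,2.2,2.2,2.2,2.2,2.2])

```text
time_s: 8.25
tool_pos: [0.4701, 0.2436, 0.0285]
tool_rot: [-180.0, 0.0, 88.9]
force: [-0.4, -0.6, -0.3]
grip_width: 0.0275
grasp_force: 30.0
```

```bash
cat > end.py <<'E'
from h import *
import sys
o=telemetry.get_obs(); print(o['time_s'],o['tool_pos'].round(4),o['tool_rot'].round(2),o['force'].round(1),o['qpos'].round(1),o['grip_width'])
p=eyes.read_camera('wrist')
hsv=cv2.cvtColor(p['pixels'],cv2.COLOR_RGB2HSV)
for z in (.016,.022):
  print(z,[proj(p,(.473,y,z)).round().tolist() for y in (.27,.29,.31)], 'edge',proj(p,(.473,.311,.058)).round())
for r in models.cut_out(p,'ruler')[:3]:
    a=np.argwhere(r['pixels']); c=r['centre']
    if 200<c[0]<310: print(round(r['p'],2),c,'top row',a[:,0].min(),'y',[ray(p,(259,a[:,0].min()),z)[1].round(4) for z in (.016,.022)])
save(p,sys.argv[1])
E
python3 end.py w3.png
```

```text
8.25 [0.4701 0.2436 0.0285] [-1.80e+02  2.00e-02  8.89e+01] [-0.4 -0.6 -0.3] [ 15.4  24.6 -52.9 111.1  23.7  55.9 -49.8] 0.02745368018704847
0.016 [[261.0, 203.0], [260.0, 171.0], [260.0, 137.0]] edge [261. 145.]
0.022 [[261.0, 206.0], [260.0, 173.0], [260.0, 138.0]] edge [261. 145.]
0.97 [255.4, 210.5] top row 141 y [np.float64(0.3076), np.float64(0.3083)]
```

View pics/w3.png

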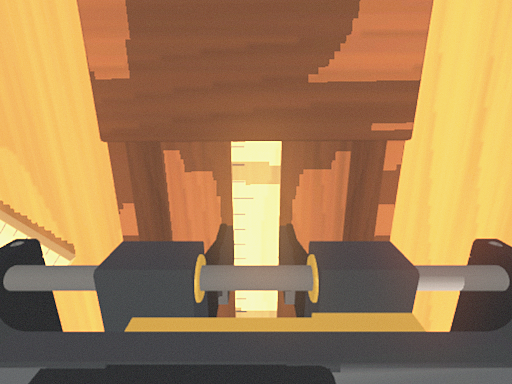

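The ruler still runs under the far cover: the edge is at row 141, with the ruler at cols 232–281. I'll slide on in steps of at most 8 mm until its end shows.

>>> drive_tool(angular=[[0,0,0],[0,0,0],[0,0,0]], delta_pos=[[-0.4,0,0],[-0.4,0,0],[0,0,0]], gripper=[2.2,2.2,2.2])

```text
time_s: 8.65
tool_pos: [0.47, 0.2351, 0.0284]
tool_rot: [-180.0, 0.0, 88.9]
force: [-0.2, -0.1, -0.8]
grip_width: 0.0276
grasp_force: 30.0
```

```bash
python3 end.py w4.png
```

```text
8.65 [0.47   0.2351 0.0284] [-1.7999e+02  5.0000e-02  8.8900e+01] [-0.2 -0.1 -0.8] [ 16.5  24.2 -53.  111.6  23.4  55.7 -48.8] 0.027616643469477963
0.016 [[261.0, 190.0], [260.0, 157.0], [260.0, 121.0]] edge [261. 125.]
0.022 [[261.0, 193.0], [260.0, 159.0], [260.0, 122.0]] edge [261. 125.]
0.58 [252.0, 201.4] top row 120 y [np.float64(0.3107), np.float64(0.3111)]
```

>>> drive_tool(angular=[[0,0,0],[0,0,0],[0,0,0]], delta_pos=[[-0.3,0,0],[-0.3,0,0],[0,0,0]], gripper=[2.2,2.2,2.2])

```text
time_s: 9.05
tool_pos: [0.4699, 0.2294, 0.0284]
tool_rot: [-180.0, 0.0, 88.9]
force: [0.8, -0.2, -0.6]
grip_width: 0.0276
grasp_force: 30.0
```

```bash
python3 end.py w5.png
```

```text
9.05 [0.4699 0.2294 0.0284] [-1.7999e+02  3.0000e-02  8.8920e+01] [ 0.8 -0.2 -0.6] [ 17.2  23.8 -53.1 112.   23.1  55.5 -48.1] 0.02758908209917146
0.016 [[261.0, 180.0], [260.0, 147.0], [260.0, 111.0]] edge [261. 111.]
0.022 [[261.0, 183.0], [260.0, 148.0], [260.0, 111.0]] edge [261. 111.]
0.64 [254.9, 193.5] top row 106 y [np.float64(0.3125), np.float64(0.3125)]
```

>>> drive_tool(angular=[[0,0,0],[0,0,0],[0,0,0]], delta_pos=[[-0.4,0,0],[-0.4,0,0],[0,0,0]], gripper=[2.2,2.2,2.2])

```text
time_s: 9.45
tool_pos: [0.4697, 0.2211, 0.0284]
tool_rot: [-180.0, 0.0, 88.9]
force: [-0.8, -1.7, -0.0]
grip_width: 0.0275
grasp_force: 30.0
```

```bash
python3 end.py w6.png
```

```text
9.45 [0.4697 0.2211 0.0284] [-1.7999e+02  5.0000e-02  8.8910e+01] [-0.8 -1.7 -0. ] [ 18.3  23.4 -53.3 112.5  22.8  55.3 -47.1] 0.027480531301175802
0.016 [[261.0, 167.0], [260.0, 132.0], [260.0, 95.0]] edge [261.  89.]
0.022 [[261.0, 169.0], [260.0, 133.0], [260.0, 95.0]] edge [261.  89.]
0.76 [255.3, 182.1] top row 89 y [np.float64(0.313), np.float64(0.3127)]
```

View pics/w6.png

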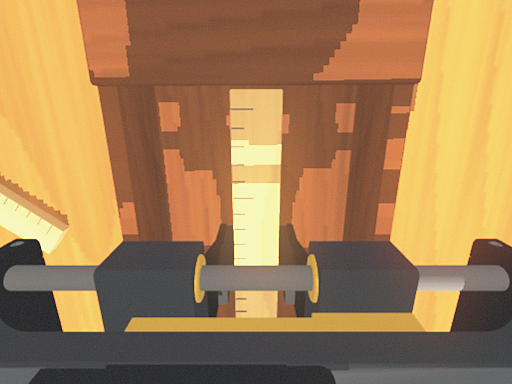

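The ruler's far end now shows at row 89, just clear of the cover edge at row 83. I'll slide 5 mm more, then tilt 16° about the other end.

>>> drive_tool(angular=[[0,0,0],[0,0,0],[0,0,0],[0,0.035,0],[0,0.035,0],[0,0.035,0],[0,0.035,0],[0,0.035,0],[0,0.035,0],[0,0.035,0],[0,0.035,0],[0,0,0],[0,0,0]], delta_pos=[[-0.25,0,0],[-0.25,0,0],[0,0,0],[-0.065,0,-0.45],[-0.065,0,-0.45],[-0.065,0,-0.45],[-0.065,0,-0.45],[-0.065,0,-0.45],[-0.065,0,-0.45],[-0.065,0,-0.45],[-0.065,0,-0.45],[0,0,0],[0,0,0]], gripper=[2.2,2.2,2.2,2.2,2.2,2.2,2.2,2.2,2.2,2.2,2.2,2.2,2.2])

```text
time_s: 10.85
tool_pos: [0.4695, 0.2072, 0.0634]
tool_rot: [180.0, -16.0, 88.9]
force: [-0.1, -0.7, -0.2]
grip_width: 0.0277
grasp_force: 30.0
```

Run:
```python
from h import *
o=telemetry.get_obs(); print(o['time_s'],o['tool_pos'].round(4),o['tool_rot'].round(2),o['force'].round(1),o['qpos'].round(1),o['grip_width'])
p=eyes.read_camera('wrist'); s=eyes.read_camera('scene'); save(p,'w7.png')
a=cv2.cvtColor(p['pixels'],cv2.COLOR_RGB2BGR)
b=cv2.resize(cv2.cvtColor(s['pixels'],cv2.COLOR_RGB2BGR)[110:240,210:350],(412,384),interpolation=cv2.INTER_CUBIC)
a=cv2.resize(a,(384,288)); im=np.zeros((384,796,3),np.uint8); im[:288,:384]=a; im[:,384:]=b; cv2.imwrite('pics/c7.png',im)
```

```text
10.85 [0.4695 0.2072 0.0634] [180.   -16.    88.91] [-0.1 -0.7 -0.2] [ 41.9  19.5 -64.5 116.6   3.6  48.7 -23.7] 0.027723706040532925
```

View pics/c7.png

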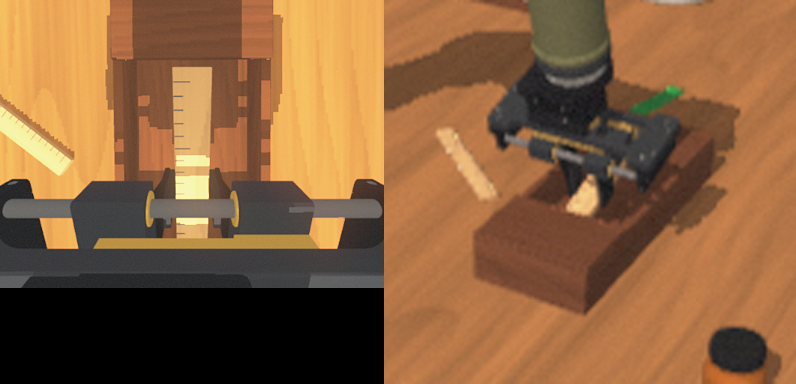

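Both views show the free end raised out of the opening, with no contact force. Now I'll pull along the ruler's own axis.

>>> drive_tool(angular=[[0,0,0],[0,0,0],[0,0,0],[0,0,0],[0,0,0]], delta_pos=[[0.8,0,0],[1,0,0],[1,0,0],[1,0,0],[0,0,0]], gripper=[2.2,2.2,2.2,2.2,2.2])

```text
time_s: 11.45
tool_pos: [0.4699, 0.2465, 0.0748]
tool_rot: [179.9, -16.1, 89.2]
force: [-0.8, 0.7, -0.8]
grip_width: 0.0274
grasp_force: 30.0
```

>>> drive_tool(angular=[[0,0,0],[0,0,0],[0,0,0],[0,0,0],[0,0,0],[0,0,0],[0,0,0]], delta_pos=[[1,0,0],[1,0,0],[1,0,0],[1,0,0],[1,0,0],[0.5,0,0],[0,0,0]], gripper=[2.2,2.2,2.2,2.2,2.2,2.2,2.2])

```text
time_s: 12.15
tool_pos: [0.4709, 0.298, 0.0896]
tool_rot: [180.0, -16.1, 89.0]
force: [0.0, -0.1, 0.3]
grip_width: 0.0275
grasp_force: 30.0
```

Run:
```python
from h import *
o=telemetry.get_obs(); print(o['tool_pos'].round(4),o['tool_rot'].round(2),o['force'].round(1),o['qpos'].round(1))
R=Ro.from_euler('xyz',o['tool_rot'],degrees=True).as_matrix()
for n,v in dict(Bbot=(-.1286,0,.0165),Btop=(-.1286,0,.0065),Abot=(.0914,0,.0165)).items(): print(n,(o['tool_pos']+R@v).round(4))
```

```text
[0.4709 0.298  0.0896] [179.98 -16.07  89.05] [ 0.  -0.1  0.3] [ 29.5  20.8 -63.1 111.6   6.3  50.1 -35.2]
Bbot [0.4689 0.179  0.0381]
Btop [0.4688 0.1763 0.0477]
Abot [0.4724 0.3904 0.099 ]
```

The tail is past the near cover, so I'll lift straight up, level out and carry the ruler to the pad.

>>> drive_tool(angular=[[0,0,0],[0,0,0],[0,0,0],[0,0,0],[0,0,0],[0,0,0],[0,0,0],[0,-0.07,0],[0,-0.07,0],[0,-0.07,0],[0,-0.07,0],[0,0,0],[0,0,0]], delta_pos=[[0.28,0,-0.96],[0.55,0,-1.92],[0.83,0,-2.88],[0.83,0,-2.88],[0.83,0,-2.88],[0.83,0,-2.88],[0,0,0],[0,0,0],[0,0,0],[0,0,0],[0,0,0],[0,0,0],[0,0,0]], gripper=[2.2,2.2,2.2,2.2,2.2,2.2,2.2,2.2,2.2,2.2,2.2,2.2,2.2])

```text
time_s: 13.45
tool_pos: [0.4706, 0.2972, 0.2386]
tool_rot: [-179.9, -0.1, 89.0]
force: [0.2, -0.4, -0.0]
grip_width: 0.0276
grasp_force: 30.0
```

>>> drive_tool(angular=[[0,0,0],[0,0,0],[0,0,0],[0,0,0],[0,0,0],[0,0,0],[0,0,0],[0,0,0],[0,0,0],[0,0,0],[0,0,0],[0,0,0],[0,0,0],[0,0,0],[0,0,0],[0,0,0],[0,0,0]], delta_pos=[[-2,0.2,0],[-3.5,0.4,0],[-3.5,0.4,0],[-3.5,0.4,0],[-3.5,0.4,0],[-3.5,0.4,0],[-3.5,0.4,0],[-3.5,0.4,0],[-3.5,0.4,0],[-3.5,0.4,0],[-3.5,0.4,0],[-3.5,0.4,0],[-3.5,0.4,0],[-3.5,0.4,0],[-3.5,0.4,0],[-2,0.2,0],[0,0,0]], gripper=[2.2,2.2,2.2,2.2,2.2,2.2,2.2,2.2,2.2,2.2,2.2,2.2,2.2,2.2,2.2,2.2,2.2])

```text
time_s: 15.15
tool_pos: [0.5199, -0.2387, 0.2384]
tool_rot: [-180.0, -0.0, 88.5]
force: [-0.2, 1.1, 0.0]
grip_width: 0.0276
grasp_force: 30.0
```

>>> drive_tool(angular=[[0,0,0.13],[0,0,0.13],[0,0,0.13],[0,0,0.13],[0,0,0.13],[0,0,0.13],[0,0,0.13],[0,0,0.13],[0,0,0.13],[0,0,0.13],[0,0,0.13],[0,0,0.12],[0,0,0],[0,0,0]], delta_pos=[[0,0,0],[0,0,0],[0,0,0],[0,0,0],[0,0,0],[0,0,0],[0,0,0],[0,0,0],[0,0,0],[0,0,0],[0,0,0],[0,0,0],[0,0,0],[0,0,0]], gripper=[2.2,2.2,2.2,2.2,2.2,2.2,2.2,2.2,2.2,2.2,2.2,2.2,2.2,2.2])

```text
time_s: 16.55
tool_pos: [0.5214, -0.2328, 0.2393]
tool_rot: [-180.0, -0.0, 0.4]
force: [0.1, -0.2, -1.2]
grip_width: 0.0274
grasp_force: 30.0
```

Run:
```python
from h import *
o=telemetry.get_obs(); print(o['time_s'],o['tool_pos'].round(4),o['tool_rot'].round(2),o['force'].round(1),o['qpos'].round(1))
ims=[]
for n in ('wrist','scene','top'):
    p=eyes.read_camera(n); ims.append(cv2.cvtColor(p['pixels'],cv2.COLOR_RGB2BGR))
    for t,z in (('pad_top',.012),('ruler',o['tool_pos'][2]-.0065)):
        for r in models.cut_out(p,t)[:2]:
            m=r['pixels'].astype(np.uint8); h=cv2.convexHull(np.argwhere(m)[:,::-1].astype(np.int32).reshape(-1,1,2))
            q=cv2.approxPolyN(h,4).reshape(-1,2) if t=='pad_top' else cv2.boxPoints(cv2.minAreaRect(h))
            print(n,t,round(r['p'],2),np.round(r['centre']),q.round().tolist(),[ray(p,c,z)[:2].round(3).tolist() for c in q])
im=np.zeros((576,800,3),np.uint8); im[:288,:384]=cv2.resize(ims[0],(384,288)); im[:288,400:784]=cv2.resize(ims[1],(384,288)); im[288:,:384]=cv2.resize(ims[2],(384,288))
cv2.imwrite('pics/c8.png',im)
```

```text
16.55 [ 0.5214 -0.2328  0.2393] [-1.7998e+02 -2.0000e-02  3.8000e-01] [ 0.1 -0.2 -1.2] [ 54.5  11.7 -37.7  93.4   7.3  77.4 -73.9]
wrist pad_top 0.62 [227. 149.] [[303, 234], [201, 231], [196, 82], [314, 85]] [[0.42, -0.302], [0.424, -0.151], [0.63, -0.155], [0.627, -0.304]]
wrist ruler 0.75 [227. 309.] [[216.0, 304.0], [234.0, 304.0], [234.0, 316.0], [216.0, 316.0]] [[0.476, -0.205], [0.476, -0.217], [0.467, -0.217], [0.466, -0.205]]
scene pad_top 0.9 [220. 279.] [[238, 319], [162, 283], [202, 244], [272, 274]] [[0.635, -0.315], [0.422, -0.315], [0.421, -0.153], [0.635, -0.158]]
scene pad_top 0.36 [221. 206.] [[244, 223], [158, 193], [162, 185], [256, 211]] [[0.471, -0.018], [0.156, -0.022], [0.136, 0.02], [0.472, 0.049]]
scene ruler 0.95 [224. 207.] [[158.0, 195.0], [163.0, 182.0], [252.0, 212.0], [248.0, 225.0]] [[0.407, -0.269], [0.38, -0.224], [0.614, -0.221], [0.628, -0.262]]
scene ruler 0.65 [241. 172.] [[234.0, 169.0], [239.0, 164.0], [250.0, 174.0], [245.0, 180.0]] [[0.489, -0.091], [0.487, -0.064], [0.535, -0.095], [0.536, -0.12]]
top pad_top 0.67 [330. 192.] [[349, 217], [316, 213], [318, 154], [349, 154]] [[0.413, -0.265], [0.423, -0.152], [0.626, -0.155], [0.629, -0.262]]
top ruler 0.77 [138. 126.] [[105.0, 123.0], [170.0, 123.0], [170.0, 133.0], [105.0, 133.0]] [[0.665, 0.508], [0.671, 0.316], [0.641, 0.315], [0.635, 0.507]]
top ruler 0.64 [334. 259.] [[316.0, 258.0], [320.0, 250.0], [348.0, 266.0], [344.0, 273.0]] [[0.287, -0.124], [0.311, -0.137], [0.267, -0.218], [0.244, -0.205]]
```

View pics/c8.png

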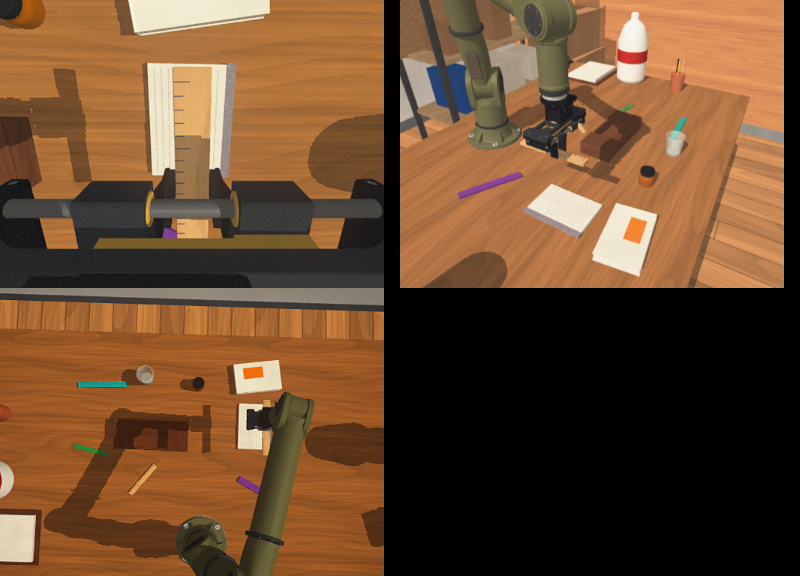

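The wrist view shows the pad under the held ruler. Its centre is about (0.526, -0.228) with yaw about -0.8°. I'll centre the ruler over it and lower it to about 3.5 cm above the pad.

>>> drive_tool(angular=[[0,0,0.01],[0,0,0.01],[0,0,0],[0,0,0],[0,0,0],[0,0,0],[0,0,0],[0,0,0],[0,0,0],[0,0,0],[0,0,0],[0,0,0],[0,0,0],[0,0,0],[0,0,0]], delta_pos=[[1.1,-0.24,0],[1.16,-0.24,0],[0,0,1],[0,0,2],[0,0,2.5],[0,0,2.5],[0,0,2.5],[0,0,2.5],[0,0,2],[0,0,1.5],[0,0,1.1],[0,0,0],[0,0,0],[0,0,0],[0,0,0]], gripper=[2.2,2.2,2.2,2.2,2.2,2.2,2.2,2.2,2.2,2.2,2.2,2.2,2.2,2.2,2.2])

```text
time_s: 18.5
tool_pos: [0.5447, -0.2296, 0.0641]
tool_rot: [179.9, -0.1, -1.0]
force: [-0.5, -0.3, 0.0]
grip_width: 0.0272
grasp_force: 30.0
```

Run:
```python
from h import *
o=telemetry.get_obs(); print(o['time_s'],o['tool_pos'].round(4),o['tool_rot'].round(2),o['force'].round(1),o['qpos'].round(1),o['joint_velocities'].round(1))
R=Ro.from_euler('xyz',o['tool_rot'],degrees=True).as_matrix(); T=o['tool_pos']
w=eyes.read_camera('wrist'); s=eyes.read_camera('scene')
def draw(p):
    g=cv2.cvtColor(p['pixels'],cv2.COLOR_RGB2BGR)
    for z in (.0065,.0165):
        q=[proj(p,T+R@np.array((x,y,z))) for x,y in ((.0914,.014),(.0914,-.014),(-.1286,-.014),(-.1286,.014))]
        cv2.polylines(g,[np.int32(np.round(q))],True,(255,0,0) if z<.01 else (0,0,255),1)
    return g
a=draw(w); b=draw(s)[180:340,130:350]
im=np.zeros((600,800,3),np.uint8); im[:300,:400]=cv2.resize(a,(400,300)); im[300:,:400]=cv2.resize(b,(400,300),interpolation=cv2.INTER_CUBIC)
im[300:,400:]=cv2.resize(cv2.cvtColor(s['pixels'],cv2.COLOR_RGB2BGR),(400,300)); im[:300,400:]=cv2.resize(cv2.cvtColor(s['pixels'],cv2.COLOR_RGB2BGR)[180:340,130:350],(400,300))
cv2.imwrite('pics/c9.png',im)
```

```text
18.5 [ 0.5447 -0.2296  0.0641] [ 1.7994e+02 -9.0000e-02 -1.0000e+00] [-0.5 -0.3  0. ] [ 49.7  23.4 -35.4 101.6  15.5  59.8 -82.3] [-0.1  0.   0.1  0.2 -0.  -0.1 -0. ]
```

View pics/c9.png

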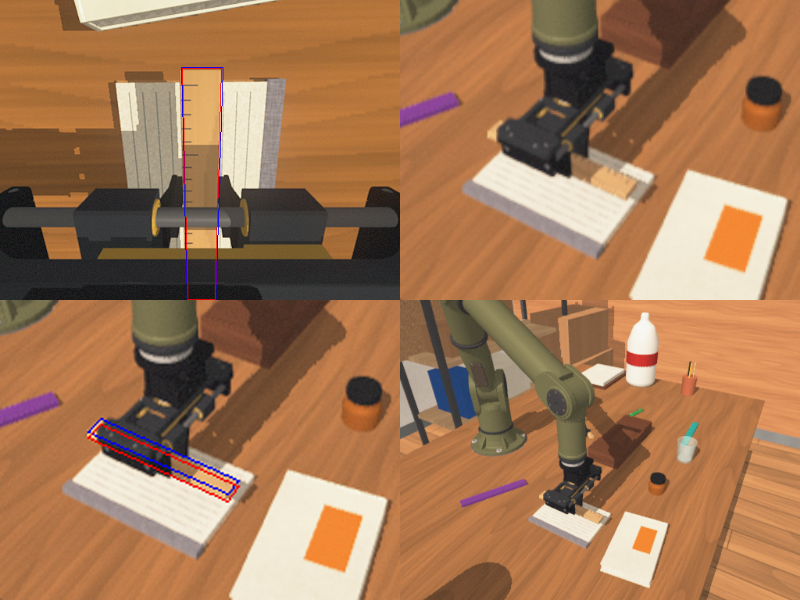

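The ruler's outline matches the wrist view and it is level, about 3.5 cm above the middle of the pad. In the scene view the box, ink bottle, tumbler and book are unmoved. I'll hand in.

```bash
python3 -c "
from cell import env; print(env.sign_off())"
```

```text
the job is handed in; nothing more can be done
None
```

I took the ruler out of the box end first and am holding it level about 3.5 cm above the middle of the pad, along its long sides. No noticeable contact forces showed at any check, and the job was handed in at about 18.6 s; the result wasn't reported.

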